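# Open a spring tablet cradle to its length mark at a clinic desk

### The arm

A 6-joint arm with a two-finger parallel gripper is mounted at the origin on the work surface. World frame = base frame: x ahead of the robot, y to its left, z up, the work surface at z = 0. Lengths are in m, angles in rad, forces in N, time in s.
With the tool pointing down it reaches from about 0.275 to 0.725 m from the base axis. Payload 5.6 kg.
Tool frame: the origin (TCP) lies midway between the tips of the shut fingers; the grasp point (between the pads) lies 19 mm behind it; z points along the fingers, y is the line along which they close (so a half turn about z gives the same grasp; the last joint's range is limited). The gripper opens to 85 mm and grips with 20 to 120 N. Pads are 22 mm wide; open, the fingers measure 114 mm over their backs; the gripper's body (76 mm by 85 mm) begins 54 mm behind the grasp point. The pads swing forward as they close: fully open they stand 13 mm farther back than shut.
Start: joints at [1.419, 0.255, 0.108, 0, -1.424, -0.285], TCP at [0.233, 0.498, 0.231] pointing down, gripper open.
Joint ranges: [-2.95, 2.95], [-1.21, 1.97], [-1.09, 1.5], [-2.87, 1.71], [-2.94, -0.07], [-3.05, 3.05]. Speed limits (rad/s): [2.57, 2.57, 3.14, 3.14, 3.14, 3.14].

### API

Orientations are given as a rotation vector (axis times angle).
In Python, from plant import sense, read_camera, hand_in gives the robot as it stands.
- The arm moves only by the tool arm_command, never from a script. Its argument "moves" is a list of rows, each a list of 3 entries, a list of its own where there are three numbers: the shift along the tool's x, y, z each as a share of 30 mm, from -1 to 1, then the turn about the tool's z as a share of 6 degrees, from -1 to 1, then the opening, from -1 (shut) to 1 (fully open), so that 0 is half open. A call has 1 to 10 rows; each row shifts and turns the commanded pose from where the row before left it, along the tool's axes as they then stand; what a row does not reach is not made up. A row lasts 1/10 s, in which the tool goes at most 50 mm and 8.59 degrees, less where a joint would pass 70% of its speed; a pose out of reach is approached as far as the arm can. A call with a number of a shift or a turn outside -1 to 1 is refused whole. A call with a gripper value outside its range is refused whole. The fingers move at their own pace and stop on an object; "force" is the grip in N (left out, the last holds). Time passes only in rows, so rows that do not move let the fingers close. It gives the time, the measured TCP pose, the force, the opening and the grip force at its end, in the units of the state.
- sense(): the state, without advancing time (a new reading comes with each control period).
- read_camera(name): name is "scene" or "top"; returns a dict with "image" (480x640x3 uint8, blue, green, red), "z_map" (480x640 float32, m along the optical axis (not along the pixel's ray), 0 where there is no reading), "fx", "fy", "cx", "cy" (pixels), "cam_to_world" (4x4, takes a point from camera to world coordinates). Camera axes: x right, y up, looking along -z (the intrinsics and any distortion apply to the point x, -y, -z); pixel columns grow to the right and rows downward; lengths in m; the calibration is good to about 2 mm. A picture is of the moment at which its call begins.
- hand_in(): hands the job in; it is judged then, once.
The state is a dict: "time_s": time; "joints": joint angles; "dq": joint speeds; "effort": joint torques, N m; "position": TCP position; "orientation": TCP orientation; "force": force on the tool from outside, world axes, zero at the start; "torque": the same for the moment, N m; "gripper_width": opening from 0.0 (shut) to 1.0 (fully open); "grip_force": force on a finger pad.
Only numpy, scipy, OpenCV 4.12 (cv2) and the standard library are available. Lean on these libraries where they do the work, as an engineer would, in place of code of your own. Each camera call takes 0.05 s, during which the arm holds its last target. There are 200 camera calls.

### The job

The sign-in tablet is about to be laid in the desk cradle: draw the locking pin up out of the cradle's lock block, hang it upright in the open side notch of the ear beside the block, its collar resting on the ear, and let go of it. Then take the cradle's spring jaw and pull it out until the dark mark ring on its rod is level with the mouth of the sleeve. Finish while holding the jaw there with the gripper against its spring, without letting go, and leave the tablet, the pen and the label roll beside it lying where they are.

Things in the scene. Friction and masses are not known exactly. Their poses are not given: they have to be found in the camera images.
- cradle: aluminium/dark steel tablet cradle fixed to the desk. Origin on the desk under the rod axis; +x = way the jaw pulls out, z up. Along x (mm): tail tube -197 to -138, lock block -138 to -102 (36 wide in y), fixed jaw plate -75 to -63 (110 wide, 52 high), sleeve (24 dia, axis 24 up) to its mouth at 48, moving jaw 56 to 70 when closed. Bed rails at y 25 to 43 either side, 36 high. Base 100 wide.
- bore (a point): centre of the upper end of the vertical bore (10 mm dia) in the top face of the lock block, 46 mm above the desk, at (-120, 0) mm in the cradle's frame. Axes as the cradle's. The pin goes through this bore and through the rod beneath and keeps the jaw shut.
- notch (a point): parking place in the ear beside the lock block, at (-120, -46) mm in the cradle's frame, on the ear's top face 46 mm above the desk; axes as cradle. The ear is 12 mm thick, 44 mm wide in x. The notch goes right through it: 12 mm wide in x, from y=-38 (closed end) to y=-62 (open mouth). The pin can enter from above or through the mouth; parked, its origin is here.
- pin: steel locking pin, loose, upright, about 45 g. Origin: centre of the underside of its collar; z up the pin. Below it a shank 8 mm dia, 34 mm long; above it the collar (26 dia, 4 thick), then a knurled round grip 18 mm dia from 4 to 34 mm up. At the start it stands in the bore, collar on the block's top, and keeps the jaw shut.
- jaw (a joint): how far the rod with its jaw is pulled out of the sleeve along the cradle's +x, in m: 0 = closed (start), 0.065 = mark ring at the mouth, 0.090 = end stop. An inner spring draws it back: about 5 N at 0, 11.5 N at the mark (100 N/m), with slight friction.
- tab (a point): middle of the top edge of the moving jaw's grip tab, 74 mm above the desk; axes as cradle. The dark steel jaw on the rod's end is a crossbar 14 mm thick in x, 110 wide in y, 12 to 52 mm above the desk, with the tab raised in its middle, 14 thick, 44 wide, up to 74 mm. Can be pinched from above across its thickness, over the rod; the sleeve's top just inside it is 37.5 mm above the desk.
- mark (a point): centre of the dark mark ring (3 mm wide, round the 16 mm steel rod, axis 24 mm above the desk); hidden in the sleeve until the rod is pulled out about 64 mm. Axes as the cradle's.
- mouth (a point): centre of the outer face of the sleeve's mouth collar (27 mm dia), 24 mm above the desk, where the rod comes out; x points outwards.
- tablet: bystander: dark tablet 245 x 175 x 9 mm lying flat beside the cradle; origin centre of underside.
- pen: bystander: ballpoint pen about 135 mm long, 10 mm thick, lying near the cradle; origin mid-length on the desk, x along it.
- label_roll: bystander: roll of paper labels standing flat, 64 mm dia, 40 mm high; origin centre of underside.
Things that resemble listed ones, but are neither listed nor needed, are in the scene too. Of the things that look like the pin, the smallest one is meant.

How it is judged:
By the outcome, as a careful person would: the job done as asked, in the order asked, and still so for the second after the job is handed in, while the arm keeps its last pose, push and grip.
It also fails if it takes over 51 s, if anything falls off the work surface, if the arm or the gripper's body presses on something with over 40 N, if the wrist force passes 120 N, or if a joint passes its speed limit or range.

## Working session

There is one attempt and no reset: what is moved stays moved. The work goes in short steps, Python scripts to look and compute and a tool call to move; the robot and the scene stay as the last step left them, time stands still between calls to the robot, and variables do not carry over. Pictures are saved under pics/ and viewed, at most 10 in all, crops included, and the job is handed in when it is done.

Besides the shell and the picture viewer there is one more tool, called after "Request:" as name(argument=value, ...) on one line, values as JSON. arm_command: Moves the arm, as the interface text tells. Shift numbers are shares of 30 mm and turn numbers shares of 6 degrees, none past 1 either way. Its arguments: {"type":"object","properties":{"moves":{"type":"array"},"force":{"type":"number"}},"required":["moves"]}

```bash
mkdir -p pics; cat > h.py <<'E'
import numpy as np, cv2
from plant import sense, read_camera, hand_in
def world(c,z=None):
    "world point for every pixel from the depth map"
    Z=c["z_map"]; v,u=np.mgrid[:480,:640]
    p=np.stack([(u-c["cx"])/c["fx"]*Z,-(v-c["cy"])/c["fy"]*Z,-Z],-1)
    T=np.array(c["cam_to_world"]); return p@T[:3,:3].T+T[:3,3]
def ray(c,u,v,z):
    T=np.array(c["cam_to_world"]); d=T[:3,:3]@[(u-c["cx"])/c["fx"],-(v-c["cy"])/c["fy"],-1]
    o=T[:3,3]; return o+d*(z-o[2])/d[2]
def pix(c,p):
    T=np.array(c["cam_to_world"]); q=T[:3,:3].T@(np.array(p)-T[:3,3])
    return c["cx"]-q[0]/q[2]*c["fx"], c["cy"]+q[1]/q[2]*c["fy"]
E
python3 - <<'E'
from h import *
for n in("scene","top"):
    c=read_camera(n); cv2.imwrite(f"pics/{n}0.png",c["image"]); np.save(f"{n}0.npy",c,allow_pickle=True)
    print(n,{k:(c[k] if k in c and np.ndim(c[k])<1 else None) for k in c if k not in("image","z_map")},np.array(c["cam_to_world"]).round(3).tolist())
s=sense();print(s)
E
```

```text
scene {'fx': 600.5573322083023, 'fy': 600.5573322083023, 'cx': 320.79603698673276, 'cy': 236.02193555314935, 'cam_to_world': None} [[-0.727, -0.502, 0.469, 0.991], [0.687, -0.526, 0.502, 0.526], [-0.005, 0.687, 0.727, 0.68], [0.0, 0.0, 0.0, 1.0]]
top {'fx': 621.4100528834662, 'fy': 621.4100528834662, 'cx': 326.39638952167365, 'cy': 240.9969346485287, 'cam_to_world': None} [[-0.016, 0.996, -0.093, 0.49], [-1.0, -0.017, -0.016, 0.095], [-0.017, 0.093, 0.996, 1.135], [0.0, 0.0, 0.0, 1.0]]
{'time_s': 0.1, 'joints': array([ 1.41858889e+00,  2.55720034e-01,  1.07143319e-01, -4.18206200e-04,
       -1.42392495e+00, -2.84636204e-01]), 'dq': array([ 0.00243158, -0.00161708,  0.00289847,  0.00051476,  0.00019673,
       -0.00053004]), 'effort': array([-3.25286404e-03, -3.87603593e+01,  2.38475811e+01,  5.37788004e+00,
       -3.70406822e-03, -1.11205185e-05]), 'position': array([0.23244121, 0.49797859, 0.23047358]), 'orientation': array([ 3.06524155e+00, -6.80468914e-01, -4.70837486e-04]), 'force': array([ 0.01985186, -0.58777875,  0.63318674]), 'torque': array([ 0.00797367, -0.02209656, -0.0140651 ]), 'grip_force': 0.0, 'gripper_width': 0.9982161380508036}
```

View pics/scene0.png

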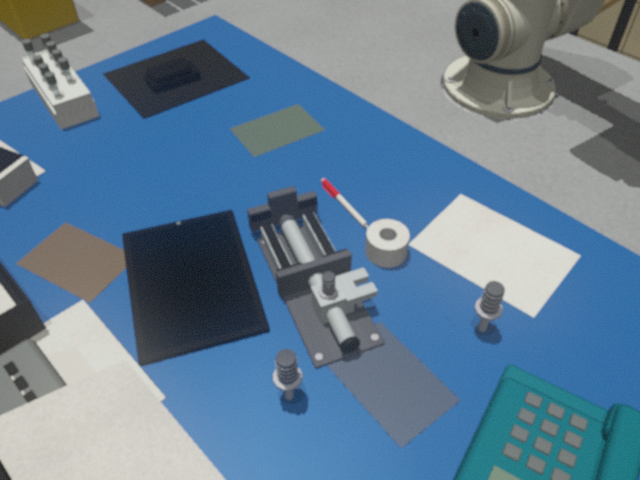

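View pics/top0.png

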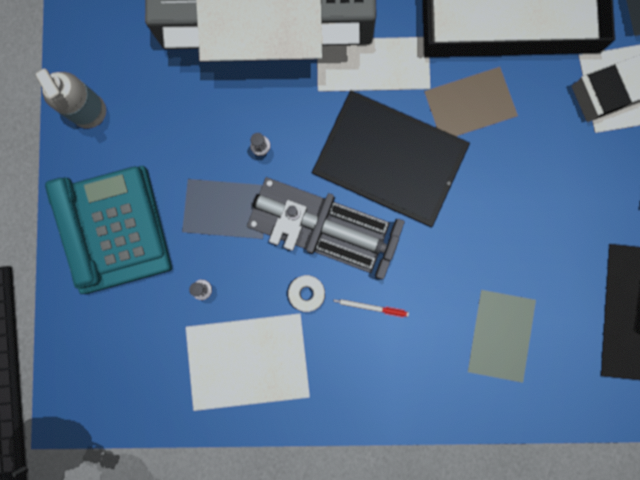

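Candidates for the pin in the scene view: (287,375) and (489,305), both large and standing loose, and (328,285), which is small and stands in the lock block. The top view shows the same three at (260,145), (201,290) and (292,212). I choose the one in the block, with the cradle's +x running right and down in the top view, and check it in a crop.

```bash
python3 - <<'E'
from h import *
for n,box in(("scene",(240,180,390,370)),("top",(240,170,410,290))):
    c=np.load(f"{n}0.npy",allow_pickle=True).item(); P=world(c)
    x0,y0,x1,y1=box; m=np.zeros((480,640),bool); m[y0:y1,x0:x1]=1; m&=c["z_map"]>0
    for lo,hi in((.066,.078),(.0785,.09),(.044,.055)):
        k=(m&(P[...,2]>lo)&(P[...,2]<hi)).astype(np.uint8)
        N,L,S,C=cv2.connectedComponentsWithStats(k)
        for i in range(1,N):
            if S[i,4]>12:
                q=P[L==i]; r=cv2.minAreaRect((q[:,:2]*1000).astype(np.float32))
                print(n,lo,"px",C[i].round(),S[i,4],"mean",q.mean(0).round(4),"rect mm",np.round(r[0],1),np.round(r[1],1),round(r[2],1))
    d=P[380:400,560:600] if n=="top" else P[170:190,200:220]; print("desk z",np.median(d[...,2]).round(4))
c=np.load("scene0.npy",allow_pickle=True).item()
a=cv2.resize(c["image"][180:370,230:400],None,fx=3,fy=3,interpolation=2)
cv2.imwrite("pics/crop1.png",a)
E
```

```text
scene 0.066 px [281. 194.] 253 mean [0.5809 0.0022 0.0714] rect mm [5.8e+02 2.0e-01] [15.9 43.6] 67.2
scene 0.066 px [327. 283.] 92 mean [0.6505 0.1742 0.0726] rect mm [650.4 172.8] [10.  18.2] 28.5
scene 0.066 px [295. 367.] 14 mean [0.7639 0.2391 0.0745] rect mm [764.1 239.5] [8.  1.8] 20.3
scene 0.0785 px [328. 277.] 79 mean [0.6457 0.1712 0.0796] rect mm [646. 171.] [15.5 16.3] 4.4
scene 0.0785 px [285. 360.] 366 mean [0.77   0.2303 0.0871] rect mm [769.1 228.8] [24.9 24.1] 30.9
scene 0.044 px [281. 205.] 586 mean [0.583  0.0035 0.0497] rect mm [580.1   2.1] [ 19.8 109.6] 68.9
scene 0.044 px [313. 264.] 819 mean [0.6287 0.1233 0.0498] rect mm [626.9 122.1] [ 18.6 110.2] 68.8
scene 0.044 px [343. 289.] 1004 mean [0.6263 0.1806 0.0459] rect mm [625.6 179. ] [45.9 80.4] 69.0
desk z -0.0005
top 0.066 px [292. 212.] 41 mean [0.6413 0.1706 0.0751] rect mm [641.5 170.4] [16.5 12.1] 77.8
top 0.066 px [391. 247.] 210 mean [0.5776 0.0006 0.0725] rect mm [5.777e+02 1.000e-01] [14.5 44.4] 68.2
top 0.0785 px [292. 209.] 45 mean [0.645  0.1699 0.08  ] rect mm [645.2 170.5] [15.5 14.2] 89.7
top 0.044 px [320. 222.] 490 mean [0.6251 0.1221 0.0504] rect mm [625.7 121.6] [ 15.5 109.9] 68.6
top 0.044 px [288. 225.] 587 mean [0.6223 0.179  0.0464] rect mm [623.9 178.4] [44.1 79.7] 67.7
top 0.044 px [397. 227.] 168 mean [ 0.6149 -0.0122  0.0502] rect mm [613.9 -12.1] [16.9 33.3] 68.8
top 0.044 px [382. 268.] 184 mean [0.5432 0.0157 0.0508] rect mm [544.7  15. ] [17.2 37. ] 68.6
desk z -0.0006
```

View pics/crop1.png

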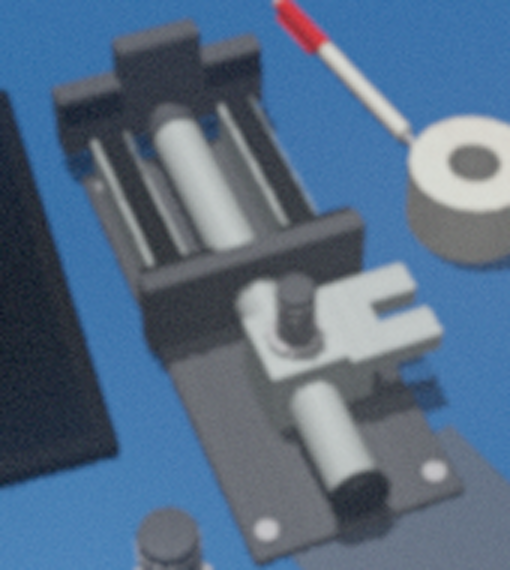

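The crop shows the small knurled pin standing in the block (crop about (295,320)), with the ear and its open notch to the right of it at (400,310). The plate, tab and pin agree: pin (0.645, 0.171), tab (0.579, 0.001), 183 mm apart as given, cradle +x at about -111.2°. The tool's y axis is already close to that direction.

Request:
arm_command(moves=[[[0,0,0],-0.63,0.1],[[1,0.31,0],0,0.1],[[1,0.31,0],0,0.1],[[1,0.31,0],0,0.1],[[1,0.31,0],0,0.1],[[1,0.31,0],0,0.1],[[1,0.31,0],0,0.1],[[1,0.31,0],0,0.1],[[1,0.31,0],0,0.1],[[1,0.31,0],0,0.1]], force=40)

```text
time_s: 1.1
position: [0.4546, 0.3214, 0.2308]
orientation: [3.087, -0.579, -0.001]
force: [0.9, 0.3, -0.5]
gripper_width: 0.549
grip_force: 0.0
```

Request:
arm_command(moves=[[[1,0.31,0.2],0,0.1],[[1,0.31,0.3],0,0.1],[[1,0.31,0.3],0,0.1],[[1,0.31,0.4],0,0.1],[[1,0.31,0.4],0,0.1],[[1,0.31,0.4],0,0.1],[[1,0.31,0.4],0,0.1],[[0.5,0.2,0.3],0,0.1],[[0,0,0],0,0.1],[[0,0,0],0,0.1]])

```text
time_s: 2.1
position: [0.6376, 0.1748, 0.1499]
orientation: [3.087, -0.58, -0.001]
force: [0.2, -0.2, 0.8]
gripper_width: 0.549
grip_force: 0.0
```

```bash
cat >> h.py <<'E'
from scipy.spatial.transform import Rotation as Ro
pin=np.array([.6452,.1709,.046]); ux=np.array([-.362,-.932,0]); uy=np.array([.932,-.362,0])
notch=pin-.046*uy; tab=pin+.183*ux+[0,0,.028]
def togo(target):
    s=sense(); R=Ro.from_rotvec(s["orientation"]).as_matrix()
    print("t",round(s["time_s"],2),"pos",s["position"].round(4),"yaw err deg",np.degrees(np.arctan2(*(R[:,1]@uy,R[:,1]@ux))).round(2),
     "tilt",R[:,2].round(3),"rows",(R.T@(np.array(target)-s["position"])/.03).round(3),"F",s["force"].round(1),"w",round(s["gripper_width"],3),"g",round(s["grip_force"],1))
E
python3 -c "
from h import *
togo(pin+[0,0,.0085])"
```

```text
t 2.1 pos [0.6376 0.1748 0.1499] yaw err deg -0.04 tilt [-0.001 -0.    -1.   ] rows [0.286 0.029 3.181] F [ 0.2 -0.2  0.8] w 0.549 g 0.0
```

Request:
arm_command(moves=[[[0.29,0.03,0.5],0,0.1],[[0,0,0.8],0,0.1],[[0,0,0.8],0,0.1],[[0,0,0.6],0,0.1],[[0,0,0.4],0,0.1],[[0,0,0],0,0.1],[[0,0,0],0,0.1]])

```text
time_s: 2.8
position: [0.6461, 0.1711, 0.0581]
orientation: [-3.088, 0.578, -0.002]
force: [-0.3, 0.4, 0.5]
gripper_width: 0.548
grip_force: 0.0
```

```bash
python3 - <<'E'
from h import *
togo(pin+[0,0,.0085])
c=read_camera("scene"); u,v=map(int,pix(c,pin+[0,0,.03])); print(u,v)
cv2.imwrite("pics/crop2.png",cv2.resize(c["image"][v-70:v+70,u-80:u+80],None,fx=4,fy=4,interpolation=2))
E
```

```text
t 2.8 pos [0.6461 0.1711 0.0581] yaw err deg 0.02 tilt [ 0.001  0.    -1.   ] rows [-0.024  0.018  0.119] F [-0.3  0.4  0.5] w 0.548 g 0.0
328 278
```

View pics/crop2.png

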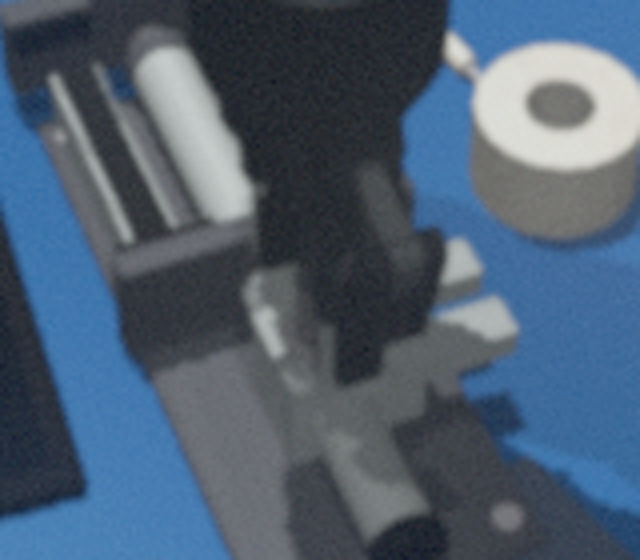

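The fingers straddle the pin without touching it: one near finger at crop (350,330), the pin behind it. I lower a touch and close.

Request:
arm_command(moves=[[[0,0,0.1],0,0.1],[[0,0,0],0,-1],[[0,0,0],0,-1],[[0,0,0],0,-1],[[0,0,0],0,-1],[[0,0,0],0,-1],[[0,0,0],0,-1]], force=40)

```text
time_s: 3.55
position: [0.646, 0.1708, 0.0548]
orientation: [-3.087, 0.579, -0.001]
force: [-0.0, -0.1, 2.6]
gripper_width: 0.193
grip_force: 39.1
```

Request:
arm_command(moves=[[[0,0,-0.15],0,-1],[[0,0,-0.25],0,-1],[[0,0,-0.3],0,-1],[[0,0,-0.3],0,-1],[[0,0,-0.3],0,-1],[[0,0,-0.3],0,-1],[[0,0,0],0,-1]])

```text
time_s: 4.25
position: [0.6467, 0.171, 0.1044]
orientation: [-3.086, 0.579, -0.005]
force: [-0.3, -0.3, -0.5]
gripper_width: 0.192
grip_force: 39.0
```

```bash
python3 - <<'E'
from h import *
togo(notch+[0,0,.0555+.046-.046+.048-.0395])
c=read_camera("scene"); u,v=map(int,pix(c,pin+[0,0,.03])); 
cv2.imwrite("pics/crop3.png",cv2.resize(c["image"][v-80:v+60,u-80:u+80],None,fx=4,fy=4,interpolation=2))
E
```

```text
t 4.25 pos [0.6467 0.171  0.1044] yaw err deg -0.01 tilt [ 0.003  0.001 -1.   ] rows [-1.577  0.021 -0.191] F [-0.3 -0.3 -0.5] w 0.192 g 39.0
```

View pics/crop3.png

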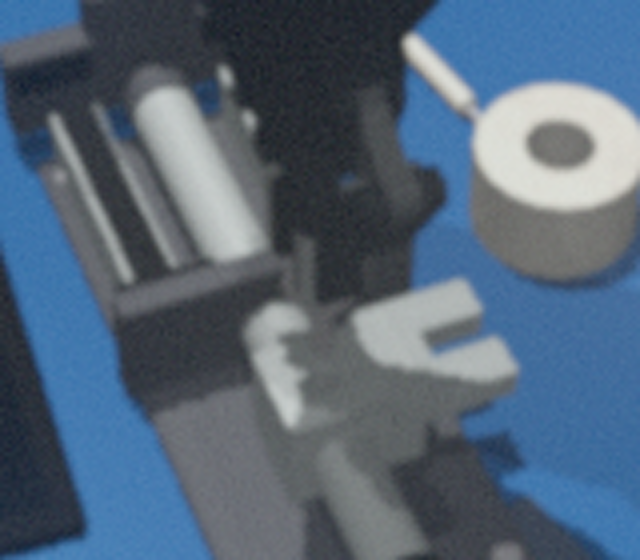

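The pin is up, its shank end at crop (303,300) clear of the block. I move 46 mm along tool -x to sit over the notch.

Request:
arm_command(moves=[[[-0.3,0,0],0,-1],[[-0.45,0,0],0,-1],[[-0.45,0,0],0,-1],[[-0.33,0,0],0,-1],[[0,0,0],0,-1],[[0,0,0],0,-1]])

```text
time_s: 4.9
position: [0.6028, 0.1874, 0.1023]
orientation: [3.088, -0.578, 0.0]
force: [-0.1, 0.3, 0.3]
gripper_width: 0.197
grip_force: 39.0
```

```bash
python3 - <<'E'
from h import *
T=np.array([.646,.1708,.0548])-.046*uy
togo(T)
c=read_camera("scene"); P=world(c)
u,v=map(int,pix(c,notch)); 
cv2.imwrite("pics/crop4.png",cv2.resize(c["image"][v-70:v+50,u-70:u+70],None,fx=5,fy=5,interpolation=2))
s=sense()["position"]; k=(P[...,2]>.0625)&(P[...,2]<.078)&(np.hypot(P[...,0]-s[0],P[...,1]-s[1])<.012)
q=P[k]; print("shank",k.sum(),q.mean(0).round(4),"lowest")
d=q[:,:2]-s[:2]; print("in cradle x,y mm rel TCP", (d@ux[:2]*1e3).mean().round(1),(d@uy[:2]*1e3).mean().round(1), np.ptp(d@ux[:2]*1e3).round(1))
# ear edges: points of ear top between z .042 and .050
k=(P[...,2]>.043)&(P[...,2]<.049)&(np.hypot(P[...,0]-.603,P[...,1]-.1875)<.035)
d=P[k][:,:2]-pin[:2]; X=d@ux[:2]*1e3; Y=d@uy[:2]*1e3
for y0 in(-58,-54,-50):
    x=np.sort(X[abs(Y-y0)<2]); g=np.diff(x); i=g.argmax(); print(y0,x[0].round(1),x[i].round(1),x[i+1].round(1),x[-1].round(1))
E
```

```text
t 4.9 pos [0.6028 0.1874 0.1023] yaw err deg 0.01 tilt [ 0. -0. -1.] rows [ 0.009 -0.004  1.584] F [-0.1  0.3  0.3] w 0.197 g 39.0
shank 49 [0.6051 0.1895 0.0702] lowest
in cradle x,y mm rel TCP -2.8 1.0 6.8
-58 -21.9 -4.9 4.9 14.8
-54 -22.3 10.8 22.0 22.0
-50 -22.6 -5.1 5.8 22.3
```

View pics/crop4.png

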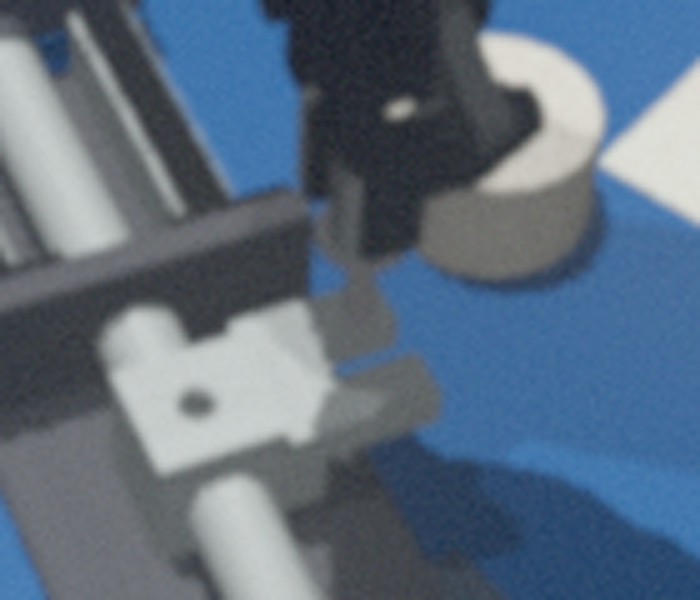

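The bore is now empty at crop (197,403) and the shank hangs at (360,280) above the notch. Measured edges put the notch centre within about 0.5 mm of the shank line. I lower gently.

Request:
arm_command(moves=[[[0,0,0.2],0,-1],[[0,0,0.25],0,-1],[[0,0,0.2],0,-1],[[0,0,0.2],0,-1],[[0,0,0],0,-1]])

```text
time_s: 5.45
position: [0.6022, 0.187, 0.0752]
orientation: [3.086, -0.579, -0.003]
force: [0.5, -0.2, -0.5]
gripper_width: 0.191
grip_force: 39.0
```

Request:
arm_command(moves=[[[0,0,0.2],0,-1],[[0,0,0.2],0,-1],[[0,0,0.2],0,-1],[[0,0,0.08],0,-1],[[0,0,0],0,-1]])

```text
time_s: 5.95
position: [0.6026, 0.1872, 0.0558]
orientation: [3.087, -0.579, -0.001]
force: [0.4, -0.4, -0.8]
gripper_width: 0.192
grip_force: 39.0
```

```bash
python3 - <<'E'
from h import *
T=np.array([.646,.1708,.0548])-.046*uy
togo(T)
c=read_camera("scene"); u,v=map(int,pix(c,notch)); 
cv2.imwrite("pics/crop5.png",cv2.resize(c["image"][v-60:v+50,u-70:u+70],None,fx=5,fy=5,interpolation=2))
E
```

```text
t 5.95 pos [0.6026 0.1872 0.0558] yaw err deg -0.02 tilt [-0.001 -0.    -1.   ] rows [ 0.013 -0.013  0.033] F [ 0.4 -0.4 -0.8] w 0.192 g 39.0
```

View pics/crop5.png

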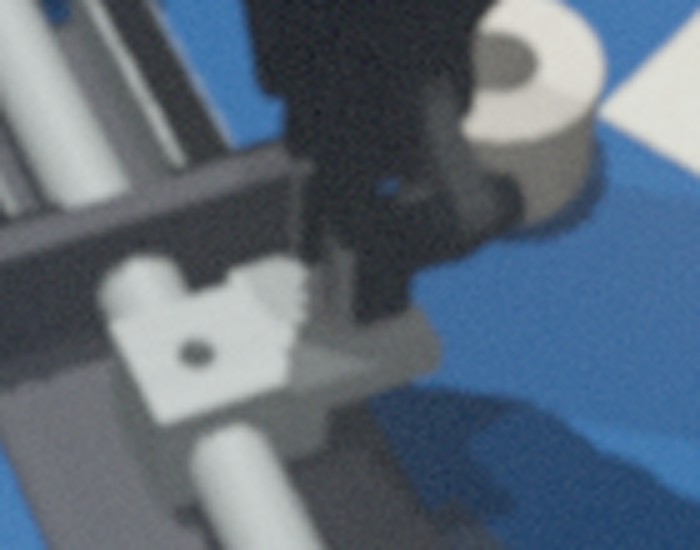

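No contact force on the way down and the collar is now about 1 mm over the ear, so the shank is in the notch. I set it down, release, and rise.

Request:
arm_command(moves=[[[0,0,0.04],0,-1],[[0,0,0],0,-1],[[0,0,0],0,-0.3],[[0,0,0],0,0.1],[[0,0,0],0,0.1],[[0,0,0],0,0.1],[[0,0,-0.3],0,0.1],[[0,0,-0.7],0,0.1],[[0,0,-1],0,0.1],[[0,0,-1],0,0.1]])

```text
time_s: 7.0
position: [0.6028, 0.1872, 0.1468]
orientation: [3.087, -0.579, 0.0]
force: [0.8, 0.7, 0.5]
gripper_width: 0.551
grip_force: 0.0
```

```bash
python3 - <<'E'
from h import *
togo(tab+[0,0,.03])
for n in("top","scene"):
    c=read_camera(n); P=world(c)
    k=(P[...,2]>.072)&(P[...,2]<.09)&(np.hypot(P[...,0]-notch[0],P[...,1]-notch[1])<.02); q=P[k]
    print(n,k.sum(),q.mean(0).round(4) if len(q) else 0,"top z",np.percentile(q[:,2],90).round(4),"notch",notch.round(4))
u,v=map(int,pix(c,notch)); cv2.imwrite("pics/crop6.png",cv2.resize(c["image"][v-60:v+50,u-70:u+70],None,fx=5,fy=5,interpolation=2))
E
```

```text
t 7.0 pos [0.6028 0.1872 0.1468] yaw err deg -0.01 tilt [ 0. -0. -1.] rows [1.515 6.092 1.428] F [0.8 0.7 0.5] w 0.551 g 0.0Traceback (most recent call last):
  File "<stdin>", line 6, in <module>
    return _quantile_unchecked(
        a, q, axis, out, overwrite_input, method, keepdims, weights)
    return _ureduce(a,
                    func=_quantile_ureduce_func,
    ...<5 lines>...
                    overwrite_input=overwrite_input,
                    method=method)
    r = func(a, **kwargs)
    result = _quantile(arr,
                       quantiles=q,
    ...<2 lines>...
                       out=out,
                       weights=wgt)
    slices_having_nans = np.isnan(arr[-1, ...])
                                  ~~~^^^^^^^^^
IndexError: index -1 is out of bounds for axis 0 with size 0
```

The gripper hides the top view here. I move over the tab, then look at the parked pin.

Request:
arm_command(moves=[[[0.2,0.7,0],0,0.1],[[0.22,0.9,0],0,0.1],[[0.22,0.9,0],0,0.1],[[0.22,0.9,0],0,0.1],[[0.22,0.9,0.2],0,0.1],[[0.22,0.9,0.4],0,0.1],[[0.22,0.89,0.4],0,0.1],[[0,0,0.2],0,0.1],[[0,0,0],0,0.1],[[0,0,0],0,0.1]])

```text
time_s: 8.05
position: [0.5794, 0.0008, 0.1095]
orientation: [3.088, -0.579, 0.0]
force: [0.2, 0.7, 0.9]
gripper_width: 0.55
grip_force: 0.0
```

```bash
python3 - <<'E'
from h import *
togo(tab+[0,0,-.02])
for n in("top","scene"):
    c=read_camera(n); P=world(c)
    k=(P[...,2]>.070)&(P[...,2]<.09)&(np.hypot(P[...,0]-notch[0],P[...,1]-notch[1])<.02); q=P[k]
    print(n,k.sum(),q.mean(0).round(4),"top z",q[:,2].max().round(4),"notch",notch.round(4))
u,v=map(int,pix(c,notch)); a=c["image"][v-60:v+50,u-70:u+70]
u,v=map(int,pix(c,tab)); b=c["image"][v-60:v+50,u-70:u+70]
cv2.imwrite("pics/crop6.png",cv2.resize(np.hstack([a,b]),None,fx=2.8,fy=2.8,interpolation=2))
E
```

```text
t 8.05 pos [0.5794 0.0008 0.1095] yaw err deg -0.0 tilt [ 0. -0. -1.] rows [-0.008  0.019  1.851] F [0.2 0.7 0.9] w 0.55 g 0.0<stdin>:6: RuntimeWarning: Mean of empty slice.
  ret = um.true_divide(
Traceback (most recent call last):
ValueError: zero-size array to reduction operation maximum which has no identity
```

```bash
python3 - <<'E'
from h import *
for n in("top","scene"):
    c=read_camera(n); P=world(c)
    k=(P[...,2]>.05)&(np.hypot(P[...,0]-notch[0],P[...,1]-notch[1])<.025)&(P[...,2]<.1); q=P[k]
    u,v=map(int,pix(c,notch)); print(n,k.sum(),"z at notch px",P[v-6:v+7:6,u-6:u+7:6,2].round(3).tolist())
    if len(q): print(q.mean(0).round(4),q[:,2].max().round(4),"notch",notch.round(4))
a=c["image"][v-60:v+50,u-70:u+70]
u,v=map(int,pix(c,tab)); b=c["image"][v-60:v+50,u-70:u+70]
cv2.imwrite("pics/crop6.png",cv2.resize(np.hstack([a,b]),None,fx=2.8,fy=2.8,interpolation=2))
E
```

```text
top 0 z at notch px [[0.512, 0.512, 0.513], [0.514, 0.516, 0.516], [0.517, 0.517, 0.517]]
scene 306 z at notch px [[0.061, 0.07, 0.068], [0.049, 0.057, 0.052], [0.044, 0.048, 0.048]]
[0.6065 0.1904 0.0691] 0.0816 notch [0.6023 0.1876 0.046 ]
```

View pics/crop6.png

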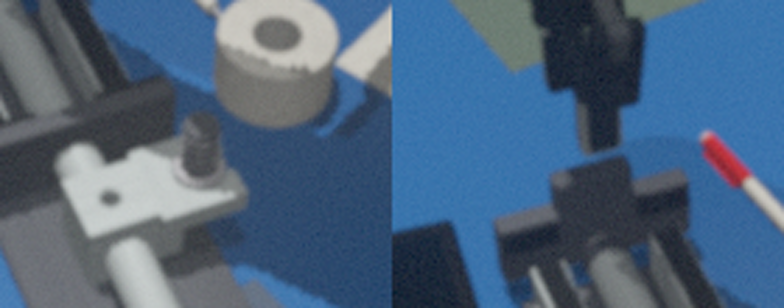

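The pin stands upright in the notch, collar on the ear (crop left, (200,150); its top at z 0.081 as it must be), and the fingers hang over the tab (right, (600,150)). Now down to pinch the tab.

Request:
arm_command(moves=[[[0,0,0.3],0,0.1],[[0,0,0.6],0,0.1],[[0,0,0.6],0,0.1],[[0,0,0.4],0,0.1],[[0,0,0.15],0,0.1],[[0,0,0],0,0.1]], force=80)

```text
time_s: 8.8
position: [0.579, 0.0006, 0.0471]
orientation: [3.087, -0.579, -0.002]
force: [-0.6, 0.1, 1.0]
gripper_width: 0.552
grip_force: 0.0
```

Request:
arm_command(moves=[[[0,0,0],0,-1],[[0,0,0],0,-1],[[0,0,0],0,-1],[[0,0,0],0,-1],[[0,0,0],0,-1],[[0,0,0],0,-1]], force=80)

```text
time_s: 9.4
position: [0.5794, -0.0005, 0.0489]
orientation: [3.087, -0.579, 0.002]
force: [-2.8, -4.9, 5.1]
gripper_width: 0.145
grip_force: 79.4
```

```bash
python3 -c "
from h import *
togo(tab+[0,0,-.027])
np.save('grip.npy',sense()['position'])"
```

```text
t 9.4 pos [ 5.794e-01 -5.000e-04  4.890e-02] yaw err deg -0.02 tilt [ 0.001 -0.001 -1.   ] rows [-0.023 -0.021  0.062] F [-2.8 -4.9  5.1] w 0.145 g 79.4
```

Request:
arm_command(moves=[[[0,0.1,0],0,-1],[[0,0.2,0],0,-1],[[0,0.3,0],0,-1],[[0,0.3,0],0,-1],[[0,0.3,0],0,-1],[[0,0.3,0],0,-1],[[0,0.3,0],0,-1],[[0,0.2,0],0,-1],[[0,0.1,0],0,-1],[[0,0,0],0,-1]])

```text
time_s: 10.4
position: [0.558, -0.0553, 0.0488]
orientation: [-3.082, 0.579, -0.006]
force: [-0.7, 11.3, 5.3]
gripper_width: 0.151
grip_force: 79.5
```

```bash
python3 -c "
from h import *
g=np.load('grip.npy'); togo(g+.065*ux)
print('pulled mm',(sense()['position']-g)@ux*1e3)"
```

```text
t 10.4 pos [ 0.558  -0.0553  0.0488] yaw err deg -0.04 tilt [ 0.005  0.005 -1.   ] rows [ 0.005  0.206 -0.002] F [-0.7 11.3  5.3] w 0.151 g 79.5
pulled mm 58.80374499753367
```

Request:
arm_command(moves=[[[0,0.12,0],0,-1],[[0,0.1,0],0,-1],[[0,0,0],0,-1],[[0,0,0],0,-1]])

```text
time_s: 10.8
position: [0.5557, -0.061, 0.0488]
orientation: [-3.082, 0.578, -0.006]
force: [-0.4, 12.7, 5.7]
gripper_width: 0.147
grip_force: 79.5
```

```bash
python3 - <<'E'
from h import *
g=np.load('grip.npy'); togo(g+.065*ux)
print('pulled mm',(sense()['position']-g)@ux*1e3)
c=read_camera("scene"); m=pin+.168*ux+[0,0,-.022]
for dx in(0,.02,.04): print(dx,np.round(pix(c,m+dx*ux+[0,0,.008]),1))
u,v=map(int,pix(c,m)); cv2.imwrite("pics/crop7.png",cv2.resize(c["image"][v-50:v+30,u-55:u+55],None,fx=7,fy=7,interpolation=2)); print(u,v)
P=world(c); k=(P[...,2]>.066)&(P[...,2]<.09)&(np.hypot(P[...,0]-notch[0],P[...,1]-notch[1])<.025); print(P[k].mean(0).round(4),P[k][:,2].max())
E
```

```text
t 10.8 pos [ 0.5557 -0.061   0.0488] yaw err deg -0.02 tilt [ 0.005  0.005 -1.   ] rows [ 0.005 -0.001 -0.001] F [-0.4 12.7  5.7] w 0.147 g 79.5
pulled mm 64.99717720841342
0 [285.9 217.6]
0.02 [281.5 209.2]
0.04 [277.3 201. ]
286 221
[0.6053 0.1896 0.0762] 0.08123813323841456
```

View pics/crop7.png

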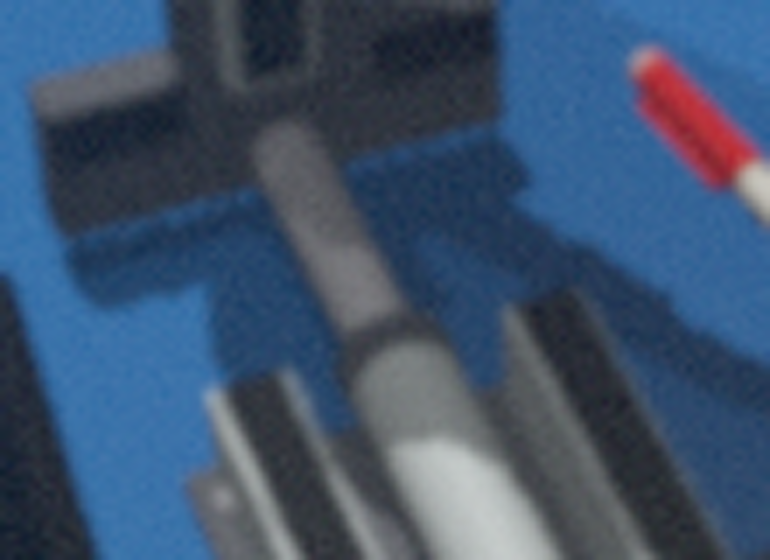

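The jaw is out with its rod bare; the dark ring now meets the dark mouth collar at crop (390,335). Kinematics say 65.0 mm and the axial pull is 11.7 N (11.5 N expected). One check by depth that the jaw itself, not just the gripper, has moved 65 mm, and that nothing else has.

```bash
python3 - <<'E'
from h import *
c0=np.load("scene0.npy",allow_pickle=True).item(); c1=read_camera("scene")
def bar(c,s):
    P=world(c); d=P-pin; X=d@ux*1e3; Y=d@uy*1e3
    k=(P[...,2]>.0495)&(P[...,2]<.0535)&(abs(X-183-s)<16)&(abs(Y)>30)&(abs(Y)<54)
    return [(k&(Y*t>0)).sum() for t in(1,-1)],[np.median(X[k&(Y*t>0)]).round(1) for t in(1,-1)]
print(bar(c0,0),bar(c1,65))
a=c0["image"].astype(int); b=c1["image"].astype(int)
for n,(x,y,w,h) in dict(tablet=(125,215,100,140),pen=(320,178,45,48),roll=(363,218,48,50)).items():
    print(n,"mean abs diff",abs(a-b)[y:y+h,x:x+w].mean().round(1))
R=lambda c:[cv2.moments(m.astype(np.uint8)) for m in [(c["image"][...,2]>150)&(c["image"][...,1]<80)]][0]
for c in(c0,c1): m=R(c); print("red pen px",round(m["m10"]/m["m00"],1),round(m["m01"]/m["m00"],1))
E
```

```text
([np.int64(111), np.int64(100)], [np.float64(181.4), np.float64(180.3)]) ([np.int64(91), np.int64(82)], [np.float64(245.0), np.float64(245.8)])
tablet mean abs diff 4.0
pen mean abs diff 16.4
roll mean abs diff 40.8
red pen px 329.3 188.1
red pen px 330.1 187.5
```

```bash
python3 - <<'E'
from h import *
for c in(np.load("scene0.npy",allow_pickle=True).item(),read_camera("scene")):
    P=world(c); k=(P[...,2]>.034)&(P[...,2]<.046); k[:,:362]=0; k[:,412:]=0; k[:210]=0; k[272:]=0
    q=P[k]; (x,y),r=cv2.minEnclosingCircle((q[:,:2]*1e3).astype(np.float32)); print(k.sum(),round(x,1),round(y,1),round(r,1),q.mean(0).round(4))
togo(np.load('grip.npy')+.065*ux)
E
```

```text
992 528.1 158.5 59.5 [0.5062 0.1508 0.0386]
979 502.9 149.7 33.4 [0.5056 0.1505 0.0386]
t 10.95 pos [ 0.5557 -0.061   0.0488] yaw err deg -0.02 tilt [ 0.005  0.005 -1.   ] rows [ 0.005  0.    -0.   ] F [ 0.2 12.1  4.2] w 0.147 g 79.5
```

The roll has not moved (means agree to 0.6 mm; the picture difference is only the arm's shadow), and the jaw is steady at 65 mm.

```bash
python3 -c "
from plant import hand_in
print(hand_in())"
```

```text
the job is handed in; nothing more can be done
None
```

I handed the job in with the pin standing upright in the ear's notch, released, and the gripper holding the jaw at 65.0 mm by the arm's own position (depth check about 64.6 mm). I couldn't tell the ring from the equally dark mouth collar by eye. The tablet, pen and label roll show no sign of having moved, and the clock read about 11 s of the 51 s allowed.

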